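Put an empty specimen cup from the nest on the balance

ROBOT

A 6-joint arm with a two-finger parallel gripper is mounted at the origin on the work surface. World frame = base frame: x ahead of the robot, y to its left, z up, the work surface at z = 0. Lengths are in mm, angles in rad, forces in N, time in s.
With the tool pointing down it reaches from about 350 to 875 mm from the base axis. Payload 4.2 kg.
Tool frame: the origin (TCP) lies midway between the tips of the shut fingers; the grasp point (between the pads) lies 19 mm behind it (arm.grip_point_offset is the distance from the TCP to the grasp point, in mm); z points along the fingers, x is the direction in which the jaws open and shut, and the axes are right-handed (so a half turn about z gives the same grasp; the last joint's range is limited). The gripper opens to 85 mm and grips with 20 to 120 N. Pads are 22 mm wide; open, the fingers measure 114 mm over their backs; the gripper's body (76 mm by 85 mm) begins 54 mm behind the grasp point. The pads swing forward as they close: fully open they stand 13 mm farther back than shut.
Start: joints at [1.561, 0.385, 0.008, 0, -1.194, -0.259], TCP at [165.952, 602.544, 231.312] pointing down, gripper open.
Joint ranges: [-3.14, 3.14], [-1.21, 2.06], [-1.07, 1.41], [-3.16, 2.05], [-2.99, -0.16], [-3.1, 3.1]. Speed limits (rad/s): [2.79, 2.79, 3.14, 3.14, 3.14, 3.14].

INTERFACE

Orientations are given as a unit quaternion [x, y, z, w].
In Python, from bench import arm gives the robot as it stands.
- The arm moves only by the tool move_arm, never from a script. Its argument "targets" is a list of rows, each a list of 7 numbers: the shift along the tool's x, y, z in cm, then the turn, a rotation vector about the tool's x, y, z in degrees, then the closure in counts, from 0 (fully open) to 255 (shut). In form: [[x, y, z, wx, wy, wz, grip], ...]. A call has 1 to 20 rows; each row is the pose to reach, as a shift and turn from the pose commanded when the call began, along the tool's axes at that moment; what a row does not reach only later rows make up. A row lasts 1/8 s, in which the tool goes at most 62.5 mm and 10.7 degrees, less where a joint would pass 70% of its speed; a pose out of reach is approached as far as the arm can. A call with a gripper value outside its range is refused whole. The fingers move at their own pace and stop on an object; the grip force is fixed at half the most. Time passes only in rows, so rows that repeat a pose let the fingers close. It gives the time, the measured TCP pose, the force and the opening at its end, in the units of the state.
- arm.read_state(): the state, without advancing time (a new reading comes with each control period).
- arm.get_image(name): name is "side" or "top" or "wrist"; returns (picture, depth): 420x560x3 uint8, blue, green, red; 420x560 float32, mm along the optical axis (not along the pixel's ray), 0 where there is no reading.
- arm.camera_params(name): a dict with "mtx" (3x3 intrinsics, pixels), "world_to_cam" (4x4, takes a point from world to camera coordinates); the wrist camera has in their place "mount" (4x4, takes a point from camera to tool coordinates, whose origin is the TCP and whose axes are the tool frame's). Camera axes: x right, y down, z forward; pixel columns grow to the right and rows downward; lengths in mm; the calibration is good to about 2 mm. A picture is of the moment at which its call begins: read the wrist's pose just before it. camera_params takes no time and is no camera call.
- arm.job_done(): hands the job in, once; it reports no verdict.
Trained networks look in the newest picture that a camera, given by its name, has taken for a name from the list of things; names that differ only in an ending like _2 or _b are one class to them, and where a whole thing is asked for, a point or a joint stands for the part that bears it (a point fixed in the world has none). Each returns a list of dicts, best first, with "score" (0 to 1); they miss things now and then, are a little off and sometimes report something else, mostly with a low value. They report only what shows in the picture. A call takes as long as a camera call. They do not tell look-alikes from the thing itself.
- arm.search_frame(thing, camera): "bbox" ([left, top, right, bottom] in pixels, round what is visible of it).
- arm.tip_of(thing, camera): "uv" ([column, row] in pixels: a listed point, or the origin of a listed thing).
The state is a dict: "clock": time; "joints": joint angles; "joint_vel": joint speeds; "joint_efforts": joint torques, N m; "position": TCP position; "ee_rot": TCP orientation; "contact_force": force on the tool from outside, world axes, zero at the start; "wrist_torque": the same for the moment, N m; "gripper_width": finger opening in mm.
Only numpy, scipy, OpenCV 4.12 (cv2) and the standard library are available. Lean on these libraries where they do the work, as an engineer would, in place of code of your own. Each camera call takes 0.05 s, during which the arm holds its last target.

TASK

Take the top cup off the nest of wide, squat specimen cups: lift it straight up out of the nest, leaving the other two where they stand, and set it down, without dropping it, upright in the middle of the balance's round pan, ready to be tared. Leave the nest of narrow, tall cups alone.

Things in the scene. Friction and masses are not known exactly. Their poses are not given: they have to be found in the camera images.
- wide2_mid (a point): Top one of three identical nested wide, squat aluminium cups: open, 66 mm tall, 0.1 kg. Upper 22 mm of the outside: straight collar, 59 mm diameter, which rests on the next cup's rim; below, a taper to a foot of 40 mm that sits snugly in that cup (0.8 mm play). Wall 2.4 mm. The point is its centre, on the axis, 33 mm below the rim; z up. It must rise 44 mm to come free. Nest 110 mm tall, loose.
- wide1_mid (a point): Middle cup of the same nest, identical to the top one and directly under it; it must stay. The point is its centre, 33 mm above its foot, 22 mm below the top cup's centre.
- narrow1_mid (a point): Upper of two nested narrow, tall aluminium cups, a bystander: 80 mm tall, rim 43 mm in diameter, foot 24 mm; the pair is 106 mm tall and stands loose on the table. The point is this upper cup's centre, 40 mm below its rim.
- pan (a point): Bench balance, fixed to the table: grey housing 200 x 160 mm, 50 mm tall, with a flat round steel pan 120 mm in diameter. The point is the centre of the pan's upper surface, 66 mm above the table; z up, x away from the display and keys.
Mind the look-alikes: they are no part of the job. What is shaped like the part that bears wide1_mid but purple is not meant. Leave any red look-alike of the part that bears wide2_mid alone.

How it is judged (in metres and radians):
On the way:
1. the top wide cup is lifted up out of the nest, and the cup below stays standing (z of wide2_mid in the frame of wide1_mid above 0.062 m and angle between wide2_mid's own z axis and vertical below 0.35 rad and distance of wide1_mid from where it was at the start of the episode below 0.025 m), for 0.1 s.
At the end, for the whole second after the job is handed in: The top wide cup stands upright (within 6 degrees) on its foot and at rest on the balance pan, its centre within 25 mm of the pan's centre; the middle wide cup still stands upright within 25 mm of where it was, and the upper narrow cup is within 25 mm of where it was (horizontal distance between wide2_mid and pan below 0.025 m and z of wide2_mid in the frame of pan between 0.028 and 0.038 m and angle between each of wide2_mid, wide1_mid's own z axis and vertical below 0.1 rad and linear speed of wide2 below 0.02 m/s and distance of each of wide1_mid, narrow1_mid from where it was at the start of the episode below 0.025 m); the robot touches nothing.
It fails at once if the top wide cup is let go over the pan with its foot more than 20 mm above it (horizontal distance between wide2_mid and pan below 0.07 m and z of wide2_mid in the frame of pan above 0.053 m and contact force between the fingers and wide2 below 0.02 N).
It fails at once if the middle wide cup is lifted or pushed more than 30 mm from its place (distance of wide1_mid from where it was at the start of the episode above 0.03 m).
It fails at once if the narrow cups are knocked more than 30 mm from their place (distance of narrow1_mid from where it was at the start of the episode above 0.03 m).
It also fails if it takes over 35 s, if anything falls off the work surface, if the arm or the gripper's body presses on something with over 40 N, if the wrist force passes 120 N, or if a joint passes its speed limit or range.

## Working session

There is one attempt and no reset: what is moved stays moved. The work goes in short steps, Python scripts to look and compute and a tool call to move; the robot and the scene stay as the last step left them, time stands still between calls to the robot, and variables do not carry over. Pictures are saved under pics/ and viewed, and the job is handed in when it is done.

Besides the shell and the picture viewer there is one more tool, called after "Call:" as name([rows], argument=value, ...), one row to a line, values as JSON. move_arm: Moves the arm, as the interface text tells. Its arguments: {"type":"object","properties":{"targets":{"type":"array","items":{"type":"array","items":{"type":"number"}}}},"required":["targets"]}

```bash
mkdir -p pics; cat > h.py <<'E'
import numpy as np,cv2
from bench import arm
from scipy.spatial.transform import Rotation as R
def cam(n,st=None):
    p=arm.camera_params(n); K=np.array(p["mtx"])
    if n=="wrist":
        T=np.eye(4);T[:3,:3]=R.from_quat(st["ee_rot"]).as_matrix();T[:3,3]=st["position"]
        return K,T@np.array(p["mount"])
    return K,np.linalg.inv(np.array(p["world_to_cam"]))
def pts(n,dep,st=None):
    K,T=cam(n,st); v,u=np.mgrid[:dep.shape[0],:dep.shape[1]]
    P=np.stack([(u-K[0,2])/K[0,0]*dep,(v-K[1,2])/K[1,1]*dep,dep],-1)
    W=P@T[:3,:3].T+T[:3,3]; W[dep<=0]=np.nan
    return W
E
python3 - <<'E'
from h import *
s=arm.read_state(); print(s)
for n in("side","top"):
    im,d=arm.get_image(n); cv2.imwrite(f"pics/{n}0.png",im); np.save(n+"0.npy",d); np.save(n+"im.npy",im)
    for t in("wide2_mid","wide1_mid","narrow1_mid","pan"):
        print(n,t,[(np.round(r["uv"]),round(r["score"],2)) for r in arm.tip_of(t,n)], [(np.round(r["bbox"]),round(r["score"],2)) for r in arm.search_frame(t,n)] if t!="pan" else "")
E
```

```text
{'clock': 0.0, 'joints': array([ 1.56054998e+00,  3.85574701e-01,  6.59330236e-03, -5.02751062e-04,
       -1.19402724e+00, -2.58548248e-01]), 'joint_vel': array([ 0.00064642,  0.00073044,  0.0008479 , -0.00232954, -0.00014255,
        0.00010985]), 'joint_efforts': array([ 2.11373972e-04, -3.92287660e+01,  1.88396770e+01,  4.18592423e+00,
       -4.58639493e-03,  4.32819945e-06]), 'position': array([165.83738176, 601.96819708, 230.19736997]), 'ee_rot': array([-6.05908709e-01,  7.95533379e-01, -7.29526691e-04, -8.63686575e-04]), 'contact_force': array([ 0.49887743,  0.58398531, -0.19826275]), 'wrist_torque': array([0.04859205, 0.06306717, 0.03396523]), 'gripper_width': 85.14883599054222}
side wide2_mid [(array([216., 221.]), 0.8)] [(array([263., 176., 298., 210.]), 0.86), (array([201., 196., 233., 244.]), 0.71)]
side wide1_mid [(array([321., 262.]), 0.95), (array([280., 209.]), 0.51)] [(array([306., 237., 344., 283.]), 0.76), (array([263., 201., 299., 222.]), 0.63)]
side narrow1_mid [(array([305., 356.]), 0.63)] [(array([286., 332., 327., 371.]), 0.82)]
side pan [(array([303., 105.]), 0.62)] 
top wide2_mid [(array([253., 257.]), 0.8), (array([266., 196.]), 0.6)] [(array([241., 243., 271., 273.]), 0.78), (array([249., 182., 284., 213.]), 0.6)]
top wide1_mid [(array([263., 204.]), 0.53)] [(array([300., 158., 337., 190.]), 0.98)]
top narrow1_mid [(array([408., 208.]), 0.84)] [(array([397., 194., 426., 220.]), 0.62)]
top pan [(array([125., 141.]), 0.88)]
```

View pics/side0.png

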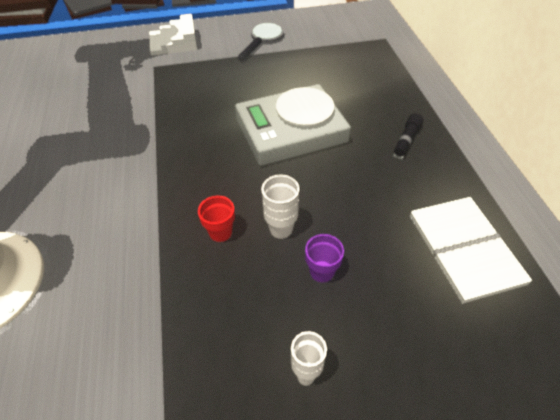

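View pics/top0.png

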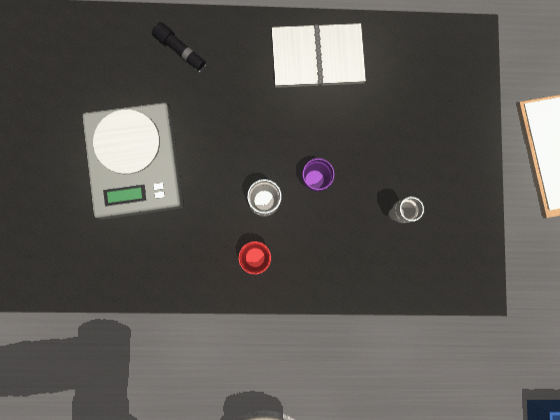

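```bash
python3 - <<'E'
from h import *
for n in("side","top"):
    W=pts(n,np.load(n+"0.npy")); K,T=cam(n); print(n,"cam pos",T[:3,3])
    for (u,v) in ([(216,221),(280,190),(321,262),(305,356),(303,105)] if n=="side" else [(253,257),(266,196),(318,174),(408,208),(125,141)]):
        print((u,v),np.round(np.nanmedian(W[v-2:v+3,u-2:u+3].reshape(-1,3),axis=0)))
W=pts("top",np.load("top0.npy"));
for nm,(u,v) in dict(red=(255,258),nest=(266,197),purp=(318,174),nar=(411,207),pan=(125,141)).items():
    r=55 if nm=="pan" else 20
    w=W[v-r:v+r+1,u-r:u+r+1].reshape(-1,3); w=w[~np.isnan(w[:,0])]; z=w[:,2]
    top=np.percentile(z,97) if nm!="pan" else 66
    m=abs(z-top)<5; c,rad=cv2.minEnclosingCircle(w[m][:,:2].astype(np.float32)); print(nm,round(z.max(),1),round(top,1),m.sum(),np.round(c,1),round(rad,1),np.round(w[m].mean(0),1))
E
```

```text
side cam pos [ 419.4513868  -444.22431932  623.01056389]
(216, 221) [394.  39.  13.]
(280, 190) [509.  28.  80.]
(321, 262) [556. -77.   4.]
(305, 356) [ 488. -242.   47.]
(303, 105) [604. 260.  65.]
top cam pos [407.92663404  10.61724909 891.08546456]
(253, 257) [400.  25.   4.]
(266, 196) [514.   3.  48.]
(318, 174) [ 565. -100.    4.]
(408, 208) [ 495. -263.   56.]
(125, 141) [608. 261.  66.]
red 69.8 66.1 115 [399.2  22.2] 29.4 [398.7  21.6  65.7]
nest 113.2 110.1 143 [505.7   6.7] 29.3 [506.1   6.6 109.5]
purp 69.5 65.7 135 [554.4 -92.7] 29.5 [554.3 -93.7  65.1]
nar 108.3 105.4 129 [ 488.7 -252.5] 22.0 [ 489.2 -252.8  104.7]
pan 71.1 66 3356 [607.7 260.2] 60.1 [607.1 259.8  66. ]
```

The depth data fits the given sizes: the nest's rim is at z 110 with radius 29.3, and the pan is at z 66 with radius 60. The side picture shows the silver nest (280,207) between the red (217,220) and purple (324,260) look-alikes. The top picture shows the nest at (264,197) and the pan at (126,141). Next I'll work out the move to a point above the nest.

```bash
cat >> h.py <<'E'
def shift(target,base,q):
    return np.round(R.from_quat(q).as_matrix().T@(np.array(target)-base)/10,2)
E
python3 - <<'E'
from h import *
s=arm.read_state()
print(shift([505.9,6.7,220],[165.952,602.544,231.312],s["ee_rot"]), R.from_quat(s["ee_rot"]).as_matrix().round(4))
E
```

```text
[ 48.42 -48.6    1.13] [[-2.656e-01 -9.641e-01  0.000e+00]
 [-9.641e-01  2.656e-01  1.000e-04]
 [-1.000e-04  0.000e+00 -1.000e+00]]
```

Call:
move_arm([
  [48.4, -48.6, 1.1, 0, 0, 0, 0],
  [48.4, -48.6, 1.1, 0, 0, 0, 0],
  [48.4, -48.6, 1.1, 0, 0, 0, 0],
  [48.4, -48.6, 1.1, 0, 0, 0, 0],
  [48.4, -48.6, 1.1, 0, 0, 0, 0],
  [48.4, -48.6, 1.1, 0, 0, 0, 0],
  [48.4, -48.6, 1.1, 0, 0, 0, 0],
  [48.4, -48.6, 1.1, 0, 0, 0, 0],
  [48.4, -48.6, 1.1, 0, 0, 0, 0],
  [48.4, -48.6, 1.1, 0, 0, 0, 0],
  [48.4, -48.6, 1.1, 0, 0, 0, 0],
  [48.4, -48.6, 1.1, 0, 0, 0, 0],
  [48.4, -48.6, 1.1, 0, 0, 0, 0],
  [48.4, -48.6, 1.1, 0, 0, 0, 0],
  [48.4, -48.6, 1.1, 0, 0, 0, 0],
  [48.4, -48.6, 1.1, 0, 0, 0, 0],
  [48.4, -48.6, 1.1, 0, 0, 0, 0],
  [48.4, -48.6, 1.1, 0, 0, 0, 0],
])

```text
clock: 3.05
position: [505.9, 7.0, 220.3]
ee_rot: [-0.606, 0.795, 0.0, 0.0]
contact_force: [-0.5, 0.1, -0.8]
gripper_width: 85.5
```

```bash
python3 - <<'E'
from h import *
s=arm.read_state(); print(s["clock"],s["position"],s["ee_rot"],s["joints"])
im,d=arm.get_image("wrist"); cv2.imwrite("pics/w1.png",im)
W=pts("wrist",d,s); z=W[...,2]
m=(abs(z-110)<4)&(np.hypot(W[...,0]-506,W[...,1]-7)<45)
w=W[m]; print(m.sum(), w.mean(0), cv2.minEnclosingCircle(w[:,:2].astype(np.float32)))
A=np.c_[w[:,:2],np.ones(len(w))]; c=np.linalg.lstsq(A,(w[:,:2]**2).sum(1),rcond=None)[0]; print("circ",c[:2]/2,np.sqrt(c[2]+(c[:2]**2).sum()/4))
print([r for r in arm.tip_of("wide2_mid","wrist")])
E
```

```text
3.05 [505.92574803   7.0438766  220.33084421] [-6.06116833e-01  7.95375624e-01  3.97047837e-07  2.16016836e-05] [ 3.35240161e-01  1.90934607e-01 -2.95551802e-01 -1.60392309e-05
 -1.08426910e+00  9.67105890e-01]
642 [504.04172017   7.56353297 108.79681197] ((504.5858154296875, 7.422194480895996), 29.557899475097656)
circ [504.87649821   7.26070279] 28.156569360539667
[{'uv': [272.4, 197.0], 'score': 0.61}]
```

View pics/w1.png

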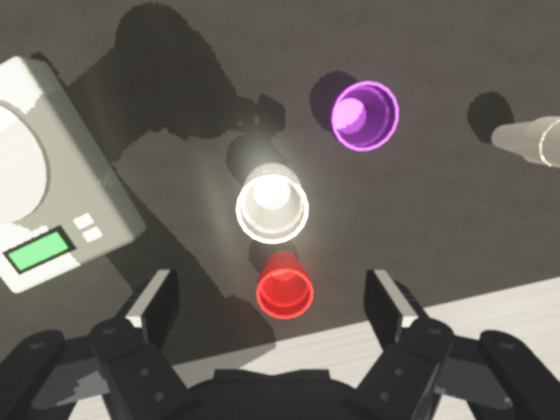

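The wrist view shows the nest at (272,205). It measures (505,7), within 1.5 mm of the top camera. I'll descend straight down until the tips overlap only the top collar.

Call:
move_arm([
  [0, 0, 5, 0, 0, 0, 0],
  [0, 0, 9, 0, 0, 0, 0],
  [0, 0, 11.5, 0, 0, 0, 0],
  [0, 0, 13.2, 0, 0, 0, 0],
  [0, 0, 13.2, 0, 0, 0, 0],
  [0, 0, 13.2, 0, 0, 0, 0],
])

```text
clock: 3.9
position: [506.6, 7.0, 89.0]
ee_rot: [-0.606, 0.795, -0.0, 0.001]
contact_force: [-0.6, 1.1, 0.0]
gripper_width: 85.7
```

```bash
python3 - <<'E'
from h import *
s=arm.read_state(); print(s["clock"],s["position"],s["contact_force"])
im,d=arm.get_image("side"); cv2.imwrite("pics/s2.png",cv2.resize(im[120:300,190:390],None,fx=4,fy=3.3))
im,d2=arm.get_image("wrist"); cv2.imwrite("pics/w2.png",im)
# lowest finger heights from side depth
W=pts("side",d); r=np.hypot(W[...,0]-505.5,W[...,1]-7)
m=(r>33)&(r<75)&(W[...,2]>70)&(W[...,2]<140)
print(m.sum(),np.nanpercentile(W[...,2][m],[0,2,5,20]))
E
```

```text
3.9 [506.62358811   6.96893833  89.02023412] [-0.55981487  1.11769488  0.04840705]
108 [102.67574545 103.16622851 104.45669113 110.70751302]
```

View pics/s2.png

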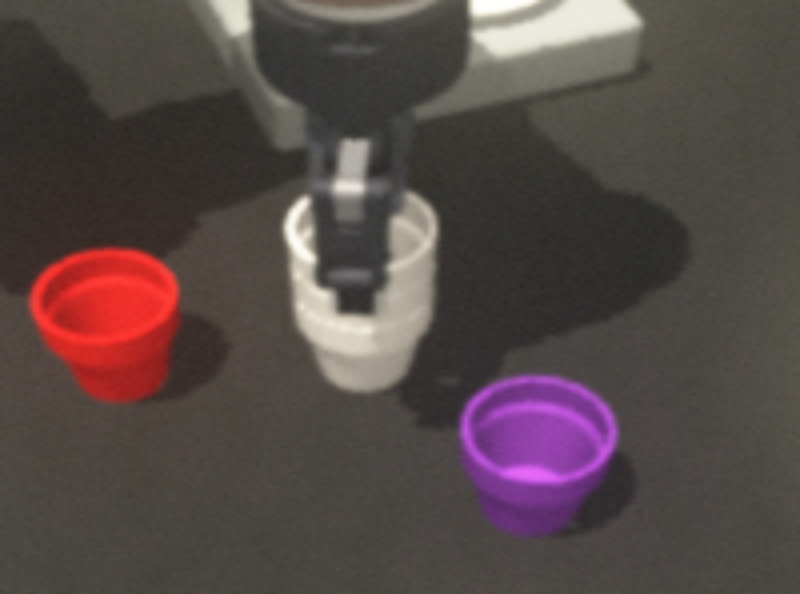

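View pics/w2.png

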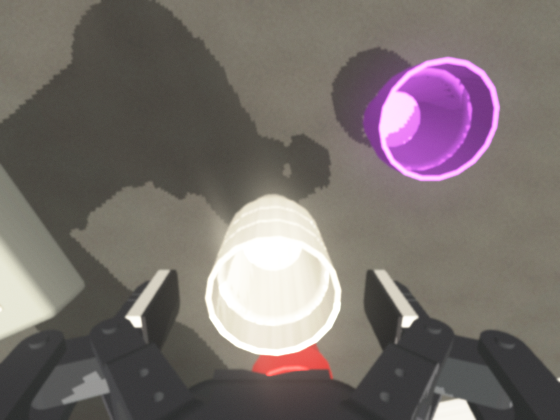

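The cup is centred between the fingers (rim 207–340, finger edges 178 and 365), and the open tips are at z≈102.7. I'll lower 2 mm more and close.

Call:
move_arm([
  [0, 0, 0.2, 0, 0, 0, 0],
  [0, 0, 0.2, 0, 0, 0, 255],
  [0, 0, 0.2, 0, 0, 0, 255],
  [0, 0, 0.2, 0, 0, 0, 255],
  [0, 0, 0.2, 0, 0, 0, 255],
  [0, 0, 0.2, 0, 0, 0, 255],
  [0, 0, 0.2, 0, 0, 0, 255],
  [0, 0, 0.2, 0, 0, 0, 255],
])

```text
clock: 5.0
position: [506.6, 6.8, 87.1]
ee_rot: [-0.606, 0.795, -0.0, 0.001]
contact_force: [-0.7, -0.7, 5.8]
gripper_width: 57.3
```

```bash
python3 - <<'E'
from h import *
s=arm.read_state(); print(s["clock"],s["position"],s["contact_force"],s["gripper_width"])
im,d=arm.get_image("side"); cv2.imwrite("pics/s3.png",cv2.resize(im[120:300,190:390],None,fx=4,fy=3.3))
W=pts("side",d); r=np.hypot(W[...,0]-505.5,W[...,1]-7)
m=(r>31.5)&(r<75)&(W[...,2]>60)&(W[...,2]<140)
print(m.sum(),np.nanpercentile(W[...,2][m],[0,2,5,20]))
E
```

```text
5.0 [506.60857183   6.84143756  87.14042919] [-0.65427308 -0.70846159  5.80848968] 57.28582193700809
124 [60.47315694 64.32973077 73.14211328 99.56597002]
```

View pics/s3.png

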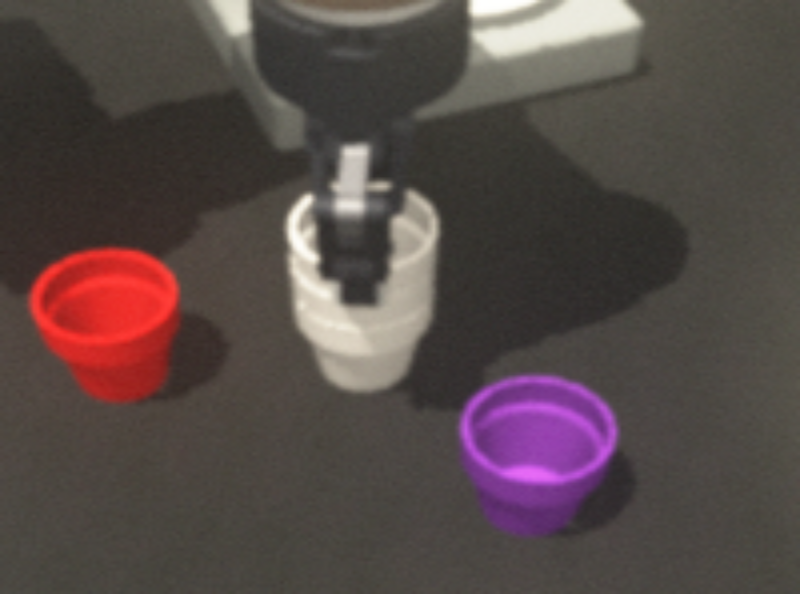

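```bash
python3 - <<'E'
from h import *
im,d=arm.get_image("side"); W=pts("side",d)
for u in (273,276,280,284,288): 
  print(u,[(v,im[v,u].mean().round(),*np.round(W[v,u]).astype(int)) for v in range(190,226,2)])
cv2.imwrite("pics/s3b.png",cv2.resize(im[170:240,250:310],None,fx=9,fy=8,interpolation=cv2.INTER_CUBIC))
E
```

```text
273 [(190, np.float64(53.0), np.int64(483), np.int64(-56), np.int64(179)), (192, np.float64(54.0), np.int64(483), np.int64(-54), np.int64(172)), (194, np.float64(50.0), np.int64(483), np.int64(-56), np.int64(170)), (196, np.float64(50.0), np.int64(483), np.int64(-55), np.int64(165)), (198, np.float64(54.0), np.int64(483), np.int64(-54), np.int64(160)), (200, np.float64(60.0), np.int64(484), np.int64(-46), np.int64(145)), (202, np.float64(55.0), np.int64(484), np.int64(-48), np.int64(143)), (204, np.float64(90.0), np.int64(484), np.int64(-48), np.int64(139)), (206, np.float64(176.0), np.int64(487), np.int64(-25), np.int64(106)), (208, np.float64(188.0), np.int64(487), np.int64(-26), np.int64(102)), (210, np.float64(194.0), np.int64(487), np.int64(-24), np.int64(95)), (212, np.float64(200.0), np.int64(488), np.int64(-18), np.int64(83)), (214, np.float64(208.0), np.int64(488), np.int64(-18), np.int64(77)), (216, np.float64(211.0), np.int64(488), np.int64(-19), np.int64(73)), (218, np.float64(221.0), np.int64(488), np.int64(-18), np.int64(66)), (220, np.float64(205.0), np.int64(488), np.
[... 4529 characters left out ...]
 (206, np.float64(169.0), np.int64(511), np.int64(-24), np.int64(98)), (208, np.float64(176.0), np.int64(512), np.int64(-22), np.int64(92)), (210, np.float64(176.0), np.int64(511), np.int64(-24), np.int64(89)), (212, np.float64(172.0), np.int64(511), np.int64(-23), np.int64(83)), (214, np.float64(175.0), np.int64(512), np.int64(-23), np.int64(77)), (216, np.float64(177.0), np.int64(512), np.int64(-22), np.int64(71)), (218, np.float64(184.0), np.int64(512), np.int64(-22), np.int64(65)), (220, np.float64(175.0), np.int64(512), np.int64(-22), np.int64(60)), (222, np.float64(174.0), np.int64(512), np.int64(-21), np.int64(54)), (224, np.float64(169.0), np.int64(512), np.int64(-22), np.int64(49))]
```

View pics/s3b.png

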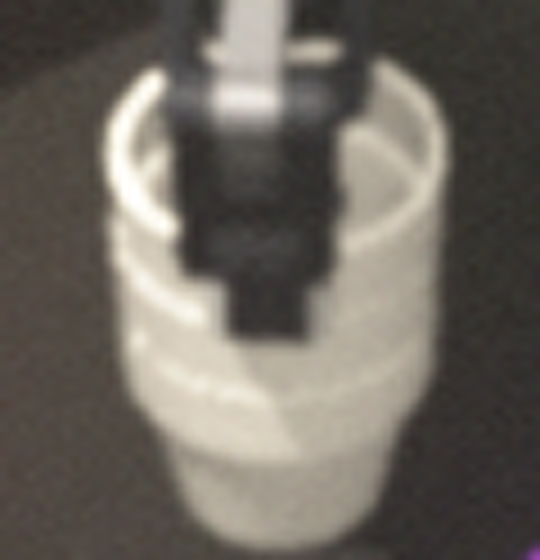

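The fingertips end at z≈93–98, above the 88 mm seam, so only the top collar is held. The width of 57.3 fits the chord of a 59 mm cup. I'll do a slow test lift.

Call:
move_arm([
  [0, 0, -0.5, 0, 0, 0, 255],
  [0, 0, -1, 0, 0, 0, 255],
  [0, 0, -1.5, 0, 0, 0, 255],
  [0, 0, -2, 0, 0, 0, 255],
  [0, 0, -2, 0, 0, 0, 255],
])

```text
clock: 5.72
position: [506.3, 7.0, 106.8]
ee_rot: [-0.606, 0.795, -0.0, 0.001]
contact_force: [0.1, -0.5, -0.7]
gripper_width: 57.2
```

```bash
python3 - <<'E'
from h import *
s=arm.read_state(); print(s["clock"],s["position"],s["contact_force"],s["gripper_width"])
im,d=arm.get_image("side"); cv2.imwrite("pics/s4.png",cv2.resize(im[150:250,240:320],None,fx=7,fy=6,interpolation=cv2.INTER_CUBIC))
E
```

```text
5.725 [506.25380952   6.97363665 106.77165434] [ 0.14253256 -0.48200364 -0.69782544] 57.20241831296465
```

View pics/s4.png

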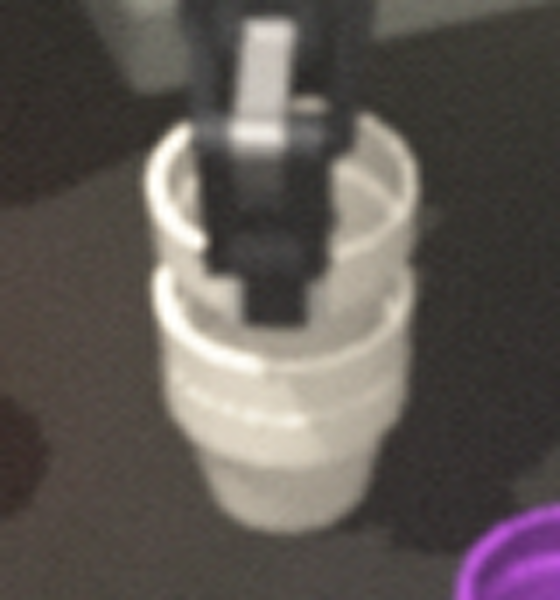

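Only the top cup rises. The lower two stand with their rim clear at the seam. Continuing up.

Call:
move_arm([
  [0, 0, -0.8, 0, 0, 0, 255],
  [0, 0, -1.8, 0, 0, 0, 255],
  [0, 0, -2.8, 0, 0, 0, 255],
  [0, 0, -4, 0, 0, 0, 255],
  [0, 0, -5.5, 0, 0, 0, 255],
  [0, 0, -7, 0, 0, 0, 255],
  [0, 0, -8.5, 0, 0, 0, 255],
  [0, 0, -9, 0, 0, 0, 255],
  [0, 0, -9, 0, 0, 0, 255],
])

```text
clock: 6.9
position: [506.0, 6.9, 196.6]
ee_rot: [-0.606, 0.796, 0.0, 0.0]
contact_force: [-0.7, -0.4, -1.5]
gripper_width: 57.3
```

```bash
python3 - <<'E'
from h import *
s=arm.read_state(); print(s["clock"],s["position"],s["contact_force"],s["gripper_width"])
im,d=arm.get_image("side"); cv2.imwrite("pics/s5.png",im[60:300,150:400].repeat(2,0).repeat(2,1))
im,d2=arm.get_image("wrist"); cv2.imwrite("pics/w5.png",im)
W=pts("side",d)
m=(np.hypot(W[...,0]-506,W[...,1]-7)<35)&(W[...,2]>5)&(W[...,2]<100); print("nest top",np.percentile(W[...,2][m],[90,98,100]),np.nanmean(W[m],0))
w=pts("wrist",d2,s); 
m=(np.hypot(w[...,0]-506,w[...,1]-7)<36)&(w[...,2]>215)&(w[...,2]<230); print(m.sum(), w[m].mean(0) if m.any() else "", cv2.minEnclosingCircle(w[m][:,:2].astype(np.float32)))
print(shift([607.4,260,s["position"][2]],[505.9+.4,7.0,s["position"][2]],s["ee_rot"]))
E
```

```text
6.9 [505.96360282   6.89631297 196.56893195] [-0.68269139 -0.43085956 -1.46281671] 57.31786097511535
nest top [84.77719537 87.26365636 89.09998357] [504.3748908    3.25892733  59.97307572]
3996 [506.10521159   6.9905622  219.5288727 ] ((509.78662109375, 5.967343330383301), 35.04352569580078)
[-2.708e+01 -3.020e+00  1.000e-02]
```

View pics/s5.png

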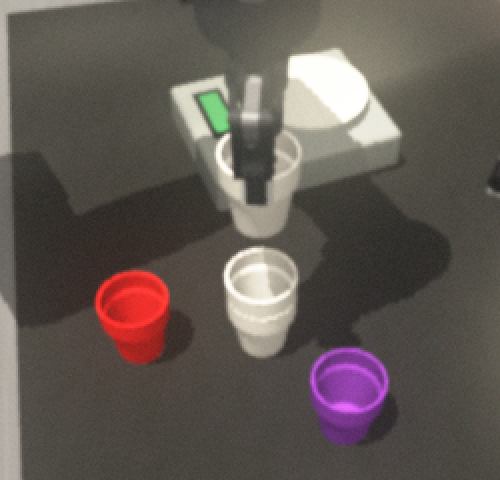

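View pics/w5.png

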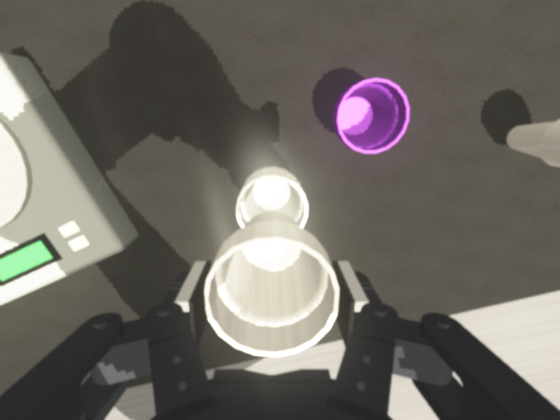

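The cup hangs upright in the fingers and the two lower cups stand undisturbed (top at z≈88). I'll move over the pan.

Call:
move_arm([
  [-2, -0.2, 0, 0, 0, 0, 255],
  [-5, -0.6, 0, 0, 0, 0, 255],
  [-9, -1, 0, 0, 0, 0, 255],
  [-13, -1.5, 0, 0, 0, 0, 255],
  [-17, -1.9, 0, 0, 0, 0, 255],
  [-21, -2.3, 0, 0, 0, 0, 255],
  [-24, -2.7, 0, 0, 0, 0, 255],
  [-26, -2.9, 0, 0, 0, 0, 255],
  [-27.1, -3, 0, 0, 0, 0, 255],
  [-27.1, -3, 0, 0, 0, 0, 255],
  [-27.1, -3, 0, 0, 0, 0, 255],
])

```text
clock: 8.38
position: [606.6, 259.4, 196.5]
ee_rot: [-0.606, 0.796, 0.0, -0.0]
contact_force: [0.5, 0.1, -1.9]
gripper_width: 57.3
```

```bash
python3 - <<'E'
from h import *
s=arm.read_state(); print(s["clock"],s["position"],s["ee_rot"],s["contact_force"],s["gripper_width"])
im,d=arm.get_image("side"); cv2.imwrite("pics/s6.png",im[20:260,150:430].repeat(2,0).repeat(2,1))
W=pts("side",d); p=s["position"]
r=np.hypot(W[...,0]-p[0],W[...,1]-p[1])
m=(r<34)&(W[...,2]>100)&(W[...,2]<240); print("cup low z",np.percentile(W[...,2][m],[0,1,3]))
E
```

```text
8.375 [606.59241707 259.35629772 196.45695693] [-6.05688702e-01  7.95701679e-01  2.52864941e-05 -1.84083599e-04] [ 0.4645356   0.07505573 -1.93319428] 57.30808479494297
cup low z [151.68887617 153.56432616 155.58365503]
```

View pics/s6.png

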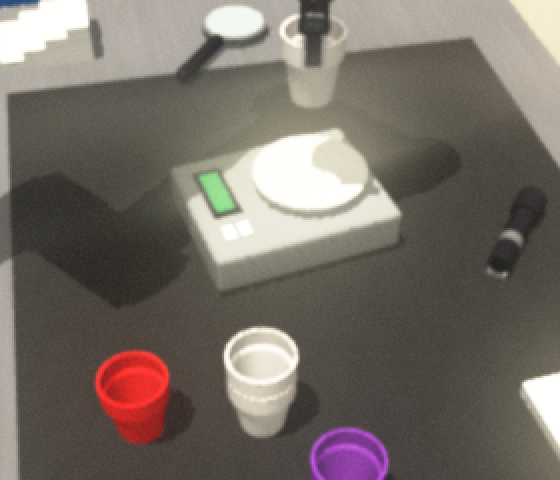

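Call:
move_arm([
  [0, 0, 1.5, 0, 0, 0, 255],
  [0, 0, 3.5, 0, 0, 0, 255],
  [0, 0, 5.5, 0, 0, 0, 255],
  [0, 0, 7, 0, 0, 0, 255],
  [0, 0, 8, 0, 0, 0, 255],
  [0, 0, 8.2, 0, 0, 0, 255],
  [0, 0, 8.2, 0, 0, 0, 255],
])

```text
clock: 9.3
position: [607.2, 260.3, 114.8]
ee_rot: [-0.606, 0.795, -0.0, 0.0]
contact_force: [0.0, -0.8, -0.6]
gripper_width: 57.2
```

Call:
move_arm([
  [0, 0, 0.1, 0, 0, 0, 255],
  [0, 0, 0.2, 0, 0, 0, 255],
  [0, 0, 0.3, 0, 0, 0, 255],
  [0, 0, 0.3, 0, 0, 0, 255],
])

```text
clock: 9.8
position: [606.8, 260.1, 111.3]
ee_rot: [-0.606, 0.795, 0.0, -0.0]
contact_force: [0.4, 0.1, -1.9]
gripper_width: 57.4
```

Call:
move_arm([
  [0, 0, 0.1, 0, 0, 0, 255],
  [0, 0, 0.1, 0, 0, 0, 255],
])

```text
clock: 10.05
position: [606.8, 260.1, 110.2]
ee_rot: [-0.606, 0.795, 0.0, -0.0]
contact_force: [-0.6, -0.5, -0.6]
gripper_width: 57.2
```

Call:
move_arm([
  [0, 0, 0.1, 0, 0, 0, 255],
  [0, 0, 0.1, 0, 0, 0, 255],
])

```text
clock: 10.3
position: [606.9, 260.2, 109.3]
ee_rot: [-0.606, 0.795, -0.0, 0.0]
contact_force: [-0.2, -0.4, -2.0]
gripper_width: 57.3
```

Call:
move_arm([
  [0, 0, 0.05, 0, 0, 0, 255],
  [0, 0, 0.05, 0, 0, 0, 255],
])

```text
clock: 10.55
position: [607.0, 260.1, 109.3]
ee_rot: [-0.606, 0.795, -0.0, 0.0]
contact_force: [-1.8, -0.8, 1.1]
gripper_width: 57.4
```

Call:
move_arm([
  [0, 0, 0.05, 0, 0, 0, 255],
  [0, 0, 0.05, 0, 0, 0, 255],
])

```text
clock: 10.8
position: [607.1, 260.1, 109.3]
ee_rot: [-0.606, 0.795, -0.0, 0.0]
contact_force: [-1.1, -1.4, 5.0]
gripper_width: 57.7
```

```bash
python3 - <<'E'
from h import *
s=arm.read_state(); print(s["clock"],s["position"],s["contact_force"],s["gripper_width"])
im,d=arm.get_image("side"); cv2.imwrite("pics/s7.png",cv2.resize(im[60:170,220:370],None,fx=5,fy=5,interpolation=cv2.INTER_CUBIC))
E
```

```text
10.8 [607.05534994 260.13664251 109.25975059] [-1.05448824 -1.37256147  4.96099661] 57.69856060792991
```

View pics/s7.png

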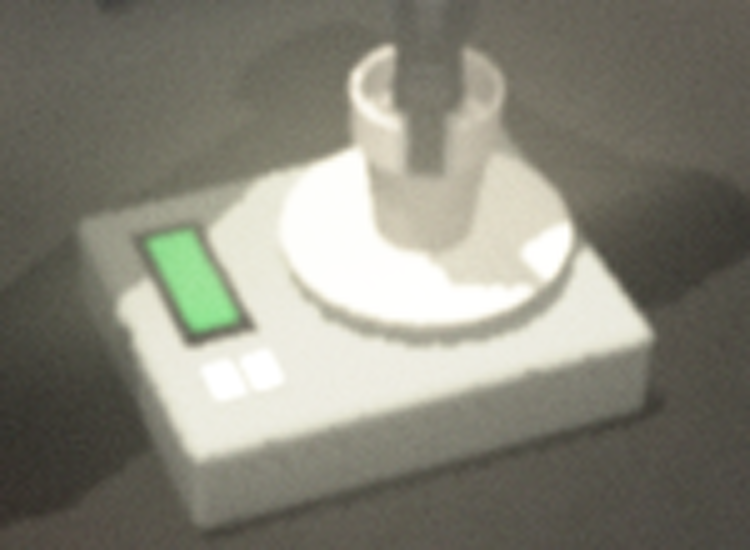

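The foot is on the pan: the height has stopped changing and the force has risen to 5 N. The cup stands upright in mid-pan. I'll open the fingers and then retreat straight up.

Call:
move_arm([
  [0, 0, 0, 0, 0, 0, 200],
  [0, 0, 0, 0, 0, 0, 100],
  [0, 0, 0, 0, 0, 0, 0],
  [0, 0, 0, 0, 0, 0, 0],
  [0, 0, 0, 0, 0, 0, 0],
  [0, 0, 0, 0, 0, 0, 0],
])

```text
clock: 11.6
position: [606.9, 260.2, 108.1]
ee_rot: [-0.606, 0.795, 0.0, -0.0]
contact_force: [-0.8, 0.6, 0.5]
gripper_width: 85.3
```

Call:
move_arm([
  [0, 0, -1, 0, 0, 0, 0],
  [0, 0, -3, 0, 0, 0, 0],
  [0, 0, -6, 0, 0, 0, 0],
  [0, 0, -10, 0, 0, 0, 0],
  [0, 0, -13, 0, 0, 0, 0],
  [0, 0, -13, 0, 0, 0, 0],
  [0, 0, -13, 0, 0, 0, 0],
])

```text
clock: 12.48
position: [606.4, 260.0, 237.9]
ee_rot: [-0.606, 0.796, 0.0, -0.0]
contact_force: [0.5, -0.1, -0.7]
gripper_width: 85.1
```

```bash
python3 - <<'E'
from h import *
s=arm.read_state(); print(s["clock"],s["position"],s["contact_force"],s["gripper_width"])
im2,d=arm.get_image("side"); cv2.imwrite("pics/s8.png",im2)
W=pts("side",d)
def circ(w): 
    c,r=cv2.minEnclosingCircle(w[:,:2].astype(np.float32)); return len(w),np.round(c,1),round(r,1),np.round(w[:,2].mean(),1)
im,d2=arm.get_image("wrist"); cv2.imwrite("pics/w8.png",im); w=pts("wrist",d2,s)
for nm,x,y,z in (("cup",607,260,132),("nest",506,7,88),("narrow",489,-252,105)):
  for n,A in (("side",W),("wrist",w)):
    m=(np.hypot(A[...,0]-x,A[...,1]-y)<45)&(abs(A[...,2]-z)<3)
    if m.sum()>5: print(nm,n,circ(A[m]))
E
```

```text
12.475 [606.38095429 260.04902839 237.92238504] [ 0.48795366 -0.05669247 -0.71475932] 85.11628581045234
cup side (111, array([606.3, 258.4]), 30.7, np.float64(130.6))
cup wrist (657, array([606.2, 261.1]), 29.6, np.float64(131.5))
nest side (149, array([504.1,   4.9]), 30.2, np.float64(86.5))
nest wrist (380, array([504.9,   9.9]), 30.0, np.float64(87.1))
narrow side (210, array([ 487.6, -253.4]), 21.7, np.float64(104.1))
```

View pics/s8.png

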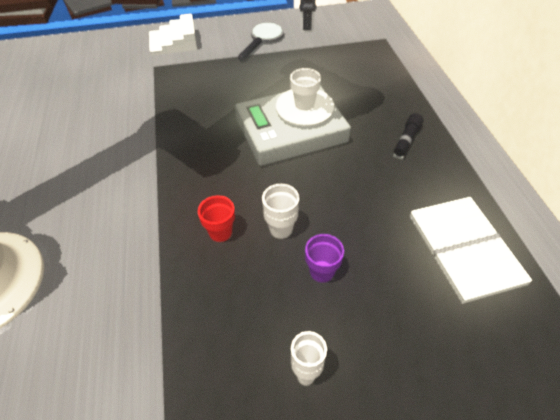

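View pics/w8.png

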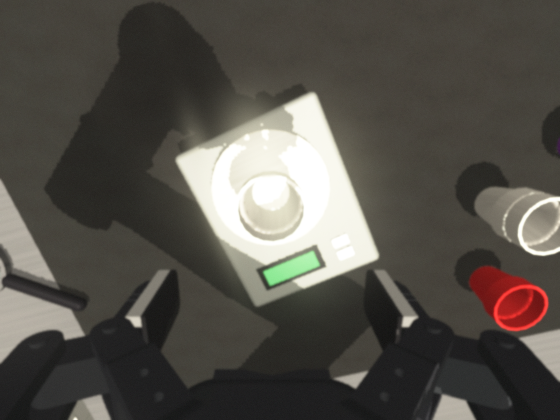

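The cup stands upright on the pan, with its rim at z≈132 and centre at about (606,260), 1–2 mm from the pan's centre. The nest and the narrow cups haven't moved, and the arm is clear.

```bash
python3 -c "
from bench import arm
print(arm.job_done())"
```

```text
the job is handed in; nothing more can be done
None
```

The top wide cup now stands upright in the middle of the balance pan, and I handed the job in at about 12.6 s. I gripped it by its collar only, lifted it straight out of the nest, lowered it until its foot touched the pan, then let go and moved clear.

My last checks, made after the arm had moved clear:
- **Cup on the pan:** the rim is at z≈131–132 mm, as expected for a cup standing on its foot. Its centre measures about (606, 258–261), within about 2 mm of the pan's centre at (607.5, 260).
- **Nest below:** the two remaining cups stand with their top at about 87 mm. The side and wrist cameras put the nest within about 3.5 mm of its starting place but disagree by 5 mm in y. I take that as measurement error, since the pictures show no movement.
- **Narrow cups:** they measure within about 1.5 mm of where they were.
- **Look-alikes:** the red and purple cups were not touched.

No check failed.

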